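# Release and draw the crumb tray of a warming plate

### The arm

A 6-joint arm with a two-finger parallel gripper is mounted at the origin on the work surface. World frame = base frame: x ahead of the robot, y to its left, z up, the work surface at z = 0. Lengths are in m, angles in rad, forces in N, time in s.
With the tool pointing down it reaches from about 0.425 to 0.95 m from the base axis. Payload 3.5 kg.
Tool frame: the origin (TCP) lies midway between the tips of the shut fingers; the grasp point (between the pads) lies 19 mm behind it; x points along the fingers, z is the direction in which the jaws open and shut, and the axes are right-handed (so a half turn about x gives the same grasp; the last joint's range is limited). The gripper opens to 85 mm and grips with 20 to 120 N. Pads are 22 mm wide; open, the fingers measure 114 mm over their backs; the gripper's body (76 mm by 85 mm) begins 54 mm behind the grasp point. The pads swing forward as they close: fully open they stand 13 mm farther back than shut.
Start: joints at [-1.453, 0.286, 1.577, -0, 1.279, -0.15], TCP at [0.179, -0.651, 0.231] pointing down, gripper open.
Joint ranges: [-2.77, 2.77], [-0.9, 2.22], [0.21, 2.48], [-1.53, 4.67], [0.24, 2.81], [-2.84, 2.84]. Speed limits (rad/s): [2.79, 2.79, 3.14, 3.14, 3.14, 3.14].

### API

Orientations are given as a unit quaternion [x, y, z, w].
In Python, from plant import readout, eyes, ctrl gives the robot as it stands.
- The arm moves only by the tool move_arm, never from a script. Its argument "commands" is a list of rows, each a list of 7 numbers: the turn, a rotation vector about the world's x, y, z in rad, then the shift along the world's x, y, z in mm, then the closure in counts, from 0 (fully open) to 255 (shut). A call has 1 to 12 rows; each row is the pose to reach, as a shift and turn from the pose measured when the call began; what a row does not reach only later rows make up. A row lasts 1/10 s, in which the tool goes at most 50 mm and 8.59 degrees, less where a joint would pass 70% of its speed; a pose out of reach is approached as far as the arm can. A call with a gripper value outside its range is refused whole. The fingers move at their own pace and stop on an object; "newtons" is the grip in N (left out, the last holds). Time passes only in rows, so rows that repeat a pose let the fingers close. It gives the time, the measured TCP pose, the force and the opening at its end, in the units of the state.
- readout.get_state(): the state, without advancing time (a new reading comes with each control period).
- eyes.read_camera(name): name is "scene" or "top" or "wrist"; returns a dict with "color" (400x640x3 uint8, red, green, blue), "depth" (400x640 float32, m along the optical axis (not along the pixel's ray), 0 where there is no reading), "K" (3x3 intrinsics, pixels), "dist" ([k1, k2, p1, p2, k3] as OpenCV has them; the pictures are not rectified), "eye" and "attitude" of the camera in the world. Camera axes: x right, y down, z forward; pixel columns grow to the right and rows downward; lengths in m; the calibration is good to about 2 mm. A picture is of the moment at which its call begins.
- ctrl.sign_off(): hands the job in, once; it reports no verdict.
The state is a dict: "time": time; "qpos": joint angles; "dq": joint speeds; "joint_efforts": joint torques, N m; "eef_pos": TCP position; "tcp_rot": TCP orientation; "contact_force": force on the tool from outside, world axes, zero at the start; "wrist_torque": the same for the moment, N m; "opening": opening from 0.0 (shut) to 1.0 (fully open).
Only numpy, scipy, OpenCV 4.12 (cv2) and the standard library are available. Lean on these libraries where they do the work, as an engineer would, in place of code of your own. Each camera call takes 0.05 s, during which the arm holds its last target.

### The job

The crumb tray of the warming plate is held shut by a hidden spring catch. Take the red release pin out of its stand, push its rod gently (never more than about 15 N) straight down through the small hole in the blue square on the deck until the catch gives and the tray springs out a little, then finish with the pin standing in its stand again, let go, and the tray drawn all the way out to its stop. Leave the jar, the cup and the cookie cutter as they stand.

Things in the scene. Friction and masses are not known exactly. Their poses are not given: they have to be found in the camera images.
- plate: low stainless-steel warming plate, fixed to the bench, 260 (x) x 240 (y) x 110 mm high; origin at the centre of its underside; its front, with the crumb tray, faces its own -x; deck (flat top) 110 mm above the bench, with a thin dark hot zone marked on it. Its position and yaw vary
- hole (a point): centre of the mouth of the access hole, level with the deck: 9 mm across, 1.5 mm chamfer, through an 8 mm thick blue 50 mm square flush in the deck, 60 mm behind the plate's front, 85 mm to its +y side. Straight below, hidden, is the catch's 24 mm wide pad, 21 to 53 mm under the deck (varies); the way to it is free. It yields 9 mm downwards to a hard stop
- tray (a joint): how far the crumb tray is out (m) along the plate's -x: 0 shut and locked, about 0.03 after the catch has tripped (it springs out by itself), 0.11 at its stop; 1 to 2 N of friction, stays where left. The catch's pad pushes up with 2 N, and 0.35 N more per mm pressed; it lets the tray go after 5 to 7 mm (4 to 6 N)
- handle (a point): middle of the black bar handle of the crumb tray, a level bar 90 mm long and about 10 mm thick along the plate's y, 76 mm above the bench, 35 mm in front of the tray's front panel (29 mm clear between); moves with the tray; can be pinched from above, the fingers closing along the plate's x
- pin_grip (a point): middle of the red round grip (20 mm diameter, 56 mm long, axis z) of the release pin; the pin stands upright, 140 mm long, 60 g, with a flange of 28 mm diameter and 4 mm thick under the grip (its underside 32 mm below this point) and below that a steel rod of 6 mm diameter and 80 mm length with a round tip, 112 mm below this point
- pin_tip (a point): tip of the pin's rod, on the pin's axis; z runs up the pin towards the grip
- stand_hole (a point): centre of the mouth of the upright hole in the cream pin stand, a fixed block 60 x 60 x 85 mm high; hole 12 mm in diameter with a 3 mm chamfer, through to the bench; the pin's rod goes in it and its flange rests on the block's top, this point's height
- jar: amber glass jar with a white lid, 68 mm diameter, 100 mm high, origin at the centre of its underside; a bystander
- cup: white cup, 72 mm across the rim, 75 mm high, origin at the centre of its underside; a bystander
- cutter: copper ring cookie cutter, 60 mm diameter, 28 mm high, lying on the deck's hot zone, origin at the centre of its underside; a bystander
Mind the look-alikes: they are no part of the job. Leave any green look-alike of the part that bears pin_grip alone. What is shaped like the part that bears stand_hole but turquoise is not meant.

How it is judged:
By the outcome, as a careful person would: the job done as asked, in the order asked, and still so for the second after the job is handed in, with the robot touching nothing.
It also fails if it takes over 66 s, if anything falls off the work surface, if the arm or the gripper's body presses on something with over 40 N, if the wrist force passes 120 N, or if a joint passes its speed limit or range.

## Working session

There is one attempt and no reset: what is moved stays moved. The work goes in short steps, Python scripts to look and compute and a tool call to move; the robot and the scene stay as the last step left them, time stands still between calls to the robot, and variables do not carry over. Pictures are saved under pics/ and viewed, and the job is handed in when it is done.

Besides the shell and the picture viewer there is one more tool, called after "Call:" as name(argument=value, ...) on one line, values as JSON. move_arm: Moves the arm, as the interface text tells. Its arguments: {"type":"object","properties":{"commands":{"type":"array"},"newtons":{"type":"number"}},"required":["commands"]}

```bash
ls; mkdir -p pics; python3 - <<'E'
from plant import readout, eyes, ctrl
import cv2,numpy as np
print(readout.get_state())
for n in ["scene","top","wrist"]:
    c=eyes.read_camera(n)
    cv2.imwrite(f"pics/{n}0.png",c["color"][:,:,::-1])
    print(n,c["K"],c["dist"],c["eye"],c["attitude"],(c["depth"]>0).mean())
E
```

```text
pics
{'time': 0.0, 'qpos': array([-1.45300935e+00,  2.87186890e-01,  1.57818266e+00,  9.06882700e-06,
        1.27861192e+00, -1.49959187e-01]), 'dq': array([-0.00032192,  0.00058961,  0.0016478 ,  0.0017392 , -0.00044123,
        0.00133626]), 'joint_efforts': array([-3.38397820e-05, -4.05977654e+01, -2.92628145e+01, -9.49890637e-05,
        5.81375265e-03,  2.01664371e-06]), 'eef_pos': array([ 0.17855556, -0.65026872,  0.22992997]), 'tcp_rot': array([ 0.4293987 ,  0.56284732, -0.42818097,  0.56167669]), 'contact_force': array([ 0.11243648,  0.30860159, -0.34692806]), 'wrist_torque': array([-0.00231725, -0.03992974, -0.01187408]), 'opening': 1.001317912164446}
scene [[378.2795147    0.         323.95450543]
 [  0.         378.2795147  203.18027912]
 [  0.           0.           1.        ]] [-0.07193171  0.          0.          0.          0.        ] [ 1.09792779 -0.48983311  0.57632945] [ 0.80469771  0.35630016 -0.19288872 -0.43394209] 0.99588671875
top [[453.09482567   0.         319.9948446 ]
 [  0.         453.09482567 194.80512514]
 [  0.           0.           1.        ]] [-0.08273398  0.          0.          0.          0.        ] [ 0.45895865 -0.00386317  1.33892298] [ 0.71609291 -0.69628671  0.03423766 -0.03497917] 0.99607421875
wrist [[326.63702776   0.         322.08608892]
 [  0.         326.63702776 192.17865404]
 [  0.           0.           1.        ]] [-0.00752677  0.          0.          0.          0.        ] [ 0.25342159 -0.62876252  0.37186981] [ 0.78587256 -0.59941411 -0.09315604  0.12012075] 0.99598828125
```

View pics/scene0.png

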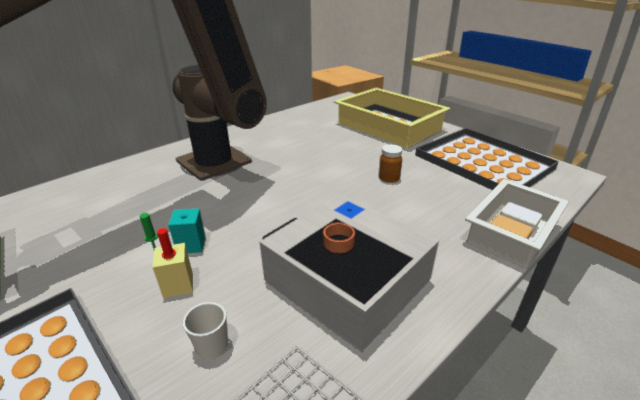

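View pics/top0.png

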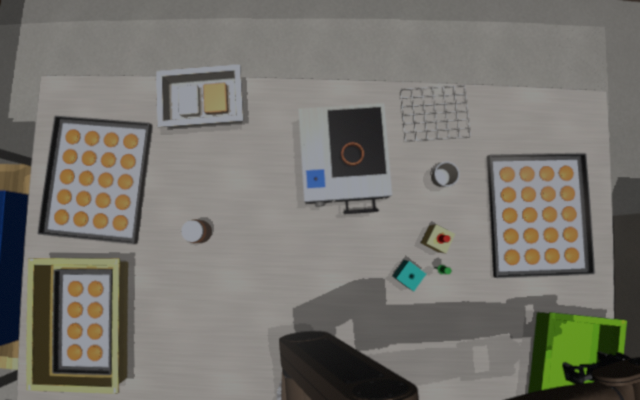

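View pics/wrist0.png

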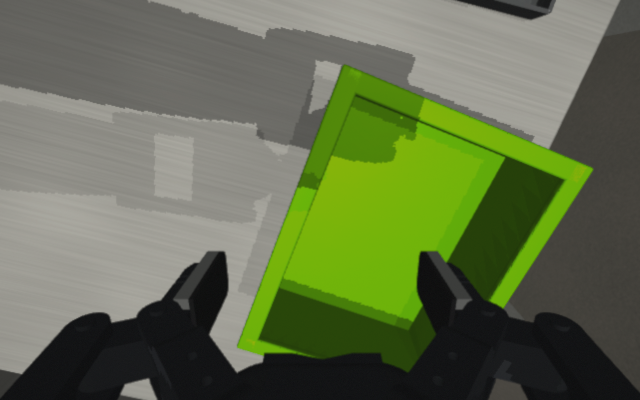

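Candidates for the pin: the red one in the cream stand at scene (166,243) and top (441,238), and the green look-alike at scene (147,228) and top (444,269). For the stand: cream at top (438,238), turquoise at top (410,275). I choose the red pin and the cream stand. The blue square is at top (316,179), and the handle at top (361,208). Next I'll check close crops and measure.

```bash
cat > h.py <<'E'
import numpy as np,cv2
from scipy.spatial.transform import Rotation as R
from plant import readout, eyes, ctrl
def ray(c,uv):
    uv=np.atleast_2d(np.asarray(uv,float))
    p=cv2.undistortPoints(uv[:,None,:],c["K"],np.array(c["dist"]))[:,0]
    d=np.c_[p,np.ones(len(p))]
    return R.from_quat(c["attitude"]).apply(d)
def onz(c,uv,z):
    d=ray(c,uv);e=np.array(c["eye"])
    return e+d*((z-e[2])/d[:,2])[:,None]
def tri(c1,uv1,c2,uv2):
    a=ray(c1,uv1)[0];b=ray(c2,uv2)[0];a/=np.linalg.norm(a);b/=np.linalg.norm(b)
    e1,e2=np.array(c1["eye"]),np.array(c2["eye"])
    s=np.linalg.lstsq(np.c_[a,-b],e2-e1,rcond=None)[0]
    p,q=e1+s[0]*a,e2+s[1]*b
    return (p+q)/2,np.linalg.norm(p-q)
def proj(c,P):
    r=R.from_quat(c["attitude"]).inv()
    P=np.atleast_2d(P)
    return cv2.projectPoints(r.apply(P-np.array(c["eye"])),np.zeros(3),np.zeros(3),c["K"],np.array(c["dist"]))[0][:,0]
def hsv(c): return cv2.cvtColor(c["color"],cv2.COLOR_RGB2HSV)
def mask(c,lo,hi,box=None):
    m=cv2.inRange(hsv(c),np.array(lo),np.array(hi))
    if box:
        k=np.zeros_like(m);x0,y0,x1,y1=box;k[y0:y1,x0:x1]=1;m=m*k
    return m
def cen(m):
    M=cv2.moments(m,True);return np.array([M["m10"]/M["m00"],M["m01"]/M["m00"]])
def pic(c,name,box=None,s=1):
    im=c["color"][:,:,::-1]
    if box: im=im[box[1]:box[3],box[0]:box[2]]
    im=cv2.resize(im,None,fx=s,fy=s,interpolation=cv2.INTER_CUBIC)
    cv2.imwrite("pics/"+name+".png",im)
E
python3 - <<'E'
from h import *
t=eyes.read_camera("top"); s=eyes.read_camera("scene")
np.save("/tmp/x.npy",0)
pic(t,"topc",(290,90,470,290),3); pic(s,"scenec",(130,180,380,320),3)
b=mask(t,(105,150,60),(125,255,255),(290,160,340,200)); q=cen(b); print("blue top",q,b.sum()/255,onz(t,q,.11),cv2.minAreaRect(cv2.findNonZero(b)))
b2=mask(s,(105,150,60),(125,255,255),(320,190,380,230)); q2=cen(b2); print("blue scene",q2,onz(s,q2,.11),tri(t,q,s,q2))
r=mask(t,(0,150,60),(6,255,255),(420,220,470,260)); r|=mask(t,(174,150,60),(180,255,255),(420,220,470,260));print("red top",cen(r),r.sum()/255,onz(t,cen(r),.15))
r2=mask(s,(0,150,60),(6,255,255),(150,215,185,265));r2|=mask(s,(174,150,60),(180,255,255),(150,215,185,265));print("red scene",cen(r2),r2.sum()/255,cv2.boundingRect(r2),tri(t,cen(r),s,cen(r2)))
for z in (0,.085): 
  y=mask(t,(18,40,90),(35,255,255),(415,215,465,260)); print(cen(y),onz(t,cen(y),z))
E
```

```text
blue top [315.35555556 178.36      ] 225.0 [[0.62448596 0.01307507 0.11      ]] ((315.5, 178.5), (15.0, 15.0), 90.0)
blue scene [349.18257261 209.36099585] [[0.62704399 0.01096936 0.11      ]] (array([0.62483911, 0.01317482, 0.10787118]), np.float64(0.0001925740240740365))
red top [442.98529412 238.51470588] 68.0 [[ 0.46933118 -0.32758068  0.15      ]]
red scene [165.15438596 243.04912281] 285.0 (157, 228, 18, 30) (array([ 0.4693901 , -0.33889303,  0.11100036]), np.float64(0.0014531245104544147))
[439.0058651  238.71260997] [[ 0.46977297 -0.35650076  0.        ]]
[439.0058651  238.71260997] [[ 0.46908644 -0.33411396  0.085     ]]
```

View pics/topc.png

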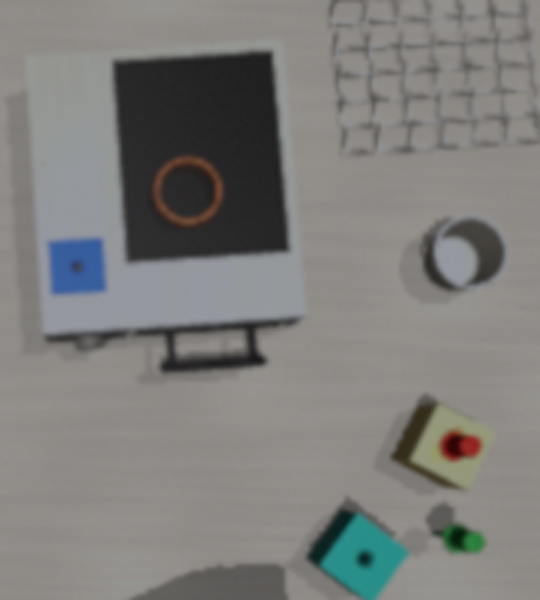

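View pics/scenec.png

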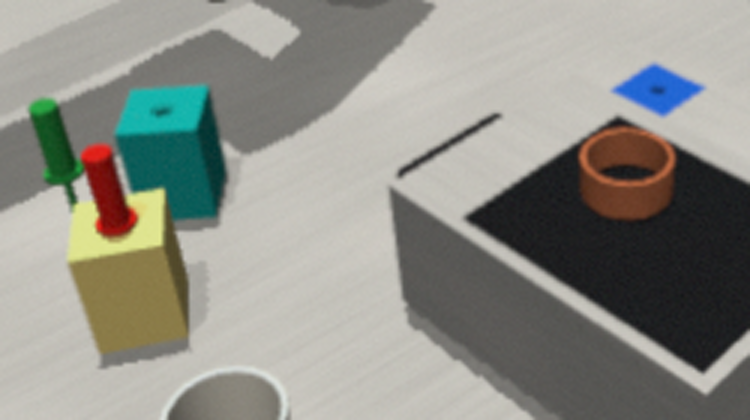

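Crops: the top view shows the red pin in the cream stand, with the green pin standing separately about 80 mm away. It also shows the hole in the blue square and the handle bar in front of the plate. The choice is confirmed. Next: plate yaw and handle position.

```bash
python3 - <<'E'
from h import *
t=eyes.read_camera("top"); s=eyes.read_camera("scene")
# hot zone
m=cv2.inRange(hsv(t),(0,0,0),(180,255,70)); k=np.zeros_like(m);k[100:185,325:392]=1;m*=k
m=cv2.morphologyEx(m,cv2.MORPH_CLOSE,np.ones((9,9)))
rc=cv2.minAreaRect(max(cv2.findContours(m,0,1)[0],key=cv2.contourArea)); bx=cv2.boxPoints(rc); P=onz(t,bx,.11); print("hot",rc); print(P)
for i in range(4):
    d=P[(i+1)%4]-P[i]; print(np.linalg.norm(d[:2]),np.degrees(np.arctan2(d[1],d[0])))
# handle
m=cv2.inRange(hsv(t),(0,0,0),(180,255,90)); k=np.zeros_like(m);k[205:216,335:385]=1;m*=k
print("handle bb",cv2.boundingRect(m),cen(m),cv2.minAreaRect(cv2.findNonZero(m)),onz(t,cen(m),.081))
# hole in blue
g=t["color"][160:200,300:335].astype(int)
print(g[11:26,8:24,2])
# deck corners via depth
D=t["depth"]; v,u=np.mgrid[:400,:640]
pts=onz(t,np.c_[u.ravel(),v.ravel()],0)*0
d=ray(t,np.c_[u.ravel(),v.ravel()]); f=R.from_quat(t["attitude"]).apply([0,0,1]); W=np.array(t["eye"])+d*D.ravel()[:,None]
z=W[:,2].reshape(400,640); dk=((z>.1)&(z<.12)).astype(np.uint8); dk[:,:280]=0;dk[:,410:]=0;dk[:90]=0;dk[220:]=0
dk=cv2.morphologyEx(dk,cv2.MORPH_OPEN,np.ones((9,9)));rc=cv2.minAreaRect(max(cv2.findContours(dk,0,1)[0],key=cv2.contourArea));P=onz(t,cv2.boxPoints(rc),.11);print("deck",rc,P,P.mean(0))
for i in range(4):
    e=P[(i+1)%4]-P[i]; print(np.linalg.norm(e[:2]),np.degrees(np.arctan2(e[1],e[0])))
q=P.mean(0)
E
```

```text
hot ((356.42938232421875, 141.58233642578125), (66.4191665649414, 52.76718521118164), 85.60128784179688)
[[ 0.81604021 -0.01536795  0.11      ]
 [ 0.83215473 -0.16192018  0.11      ]
 [ 0.6456891  -0.17823974  0.11      ]
 [ 0.63035005 -0.0341584   0.11      ]]
0.14743551955750103 -83.72510700825536
0.18717841341213984 -174.9981914705273
0.144895541818691 96.0768802212803
0.18663846733383715 5.778232779358283
handle bb (343, 205, 36, 9) [360.21311475 209.96721311] ((360.5, 209.0), (35.0, 8.0), -0.0) [[ 0.54326976 -0.11386459  0.081     ]]
[[157 157 157 157 157 157 158 157 157 157 157 158 157 157 157 157]
 [157 157 157 157 157 156 157 157 157 156 157 157 157 157 157 157]
 [157 157 157 158 157 157 157 157 157 157 157 157 157 157 157 157]
 [157 157 157 156 157 156 157 157 157 156 157 156 158 157 157 157]
 [158 157 156 157 158 157 156 154 155 156 157 157 157 157 157 158]
 [157 157 157 157 156 153 147 141 143 150 156 157 157 157 157 157]
 [157 156 157 157 154 145 126 112 117 137 153 157 157 157 157 157]
 [157 157 158 157 154 137 107  86  95 125 148 156 157 157 157 157]
 [157 157 158 157 1
[... 202 characters left out ...]
7 156 157 155 155 156 157 157 157 157 157 158]
 [156 157 157 157 157 157 157 157 158 157 157 157 157 157 157 157]
 [157 157 157 157 157 157 157 157 157 157 158 158 158 157 158 157]
 [157 157 157 158 157 157 158 157 157 157 158 157 158 158 157 157]]
deck ((344.1571350097656, 151.856201171875), (92.46141052246094, 87.73856353759766), 86.18592071533203) [[ 0.81901387  0.06906634  0.11      ]
 [ 0.84307145 -0.1748878   0.11      ]
 [ 0.58438326 -0.19474117  0.11      ]
 [ 0.56172501  0.04364593  0.11      ]] [ 0.7020484  -0.06422917  0.11      ]
0.24513749795725837 -84.36797854773917
0.25944890765308465 -175.6113618224597
0.23946149716758458 95.4295450930644
0.25854159588662035 5.642570809445142
```

```bash
python3 - <<'E'
from h import *
st=readout.get_state(); r=R.from_quat(st["tcp_rot"]); print(r.as_matrix().round(4))
w=eyes.read_camera("wrist"); print("cam in tool",r.inv().apply(np.array(w["eye"])-st["eef_pos"]), (r.inv()*R.from_quat(w["attitude"])).as_matrix().round(3))
z=r.as_matrix()[:,2]; print("jaw az",np.degrees(np.arctan2(z[1],z[0])))
t=eyes.read_camera("top"); s=eyes.read_camera("scene")
g=mask(t,(50,120,30),(75,255,255),(430,258,460,280)); g2=mask(s,(50,120,30),(75,255,255),(130,205,165,250))
print("green",cen(g),cen(g2),tri(t,cen(g),s,cen(g2)))
y=mask(t,(18,40,90),(35,255,255),(415,215,465,260)); 
pic(t,"st0",(415,215,465,285),8)
E
```

```text
[[-1.000e-04  9.644e-01  2.646e-01]
 [ 6.000e-04  2.646e-01 -9.644e-01]
 [-1.000e+00  1.000e-04 -6.000e-04]]
cam in tool [-0.14181911  0.0779346  -0.00129439] [[ 0.    -0.301  0.954]
 [-0.001 -0.954 -0.301]
 [ 1.    -0.    -0.   ]]
jaw az -74.65645576552312
green [443.65714286 269.47142857] [147.84410646 227.75665399] (array([ 0.38546597, -0.34355109,  0.10368267]), np.float64(0.0018341067710095959))
```

View pics/st0.png

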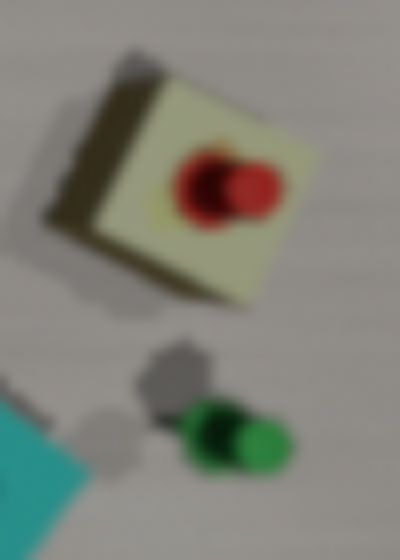

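Call:
move_arm(commands=[[0,0,-0.268,290,310,5,110],[0,0,-0.268,290,310,5,110],[0,0,-0.268,290,310,5,110],[0,0,-0.268,290,310,5,110],[0,0,-0.268,290,310,5,110],[0,0,-0.268,290,310,5,110],[0,0,-0.268,290,310,5,110],[0,0,-0.268,290,310,5,110],[0,0,-0.268,290,310,5,110],[0,0,-0.268,290,310,5,110],[0,0,-0.268,290,310,5,110]], newtons=50)

```text
time: 1.6
eef_pos: [0.4687, -0.3408, 0.2364]
tcp_rot: [0.5, 0.5, -0.5, 0.5]
contact_force: [1.0, 1.0, -0.6]
opening: 0.565
```

```bash
python3 - <<'E'
from h import *
st=readout.get_state(); print(st["time"],st["eef_pos"],R.from_quat(st["tcp_rot"]).as_matrix().round(3),st["opening"],st["contact_force"])
w=eyes.read_camera("wrist"); pic(w,"w1"); t=eyes.read_camera("top")
r=mask(w,(0,150,60),(6,255,255))|mask(w,(174,150,60),(180,255,255))
cs=cv2.findContours(r,0,1)[0]; print([(cv2.boundingRect(c),cv2.contourArea(c)) for c in cs if cv2.contourArea(c)>50])
print(proj(w,[[.4695,-.339,.085],[.4695,-.339,.145]]))
E
```

```text
1.6 [ 0.46872555 -0.34079012  0.2364124 ] [[-0.     1.     0.001]
 [-0.001  0.001 -1.   ]
 [-1.    -0.     0.001]] 0.5645326686968422 [ 1.02921998  0.99737145 -0.6035315 ]
[((306, 161, 29, 44), 935.0)]
[[321.83256071 175.9807023 ]
 [321.812391   196.24088125]]
```

View pics/w1.png

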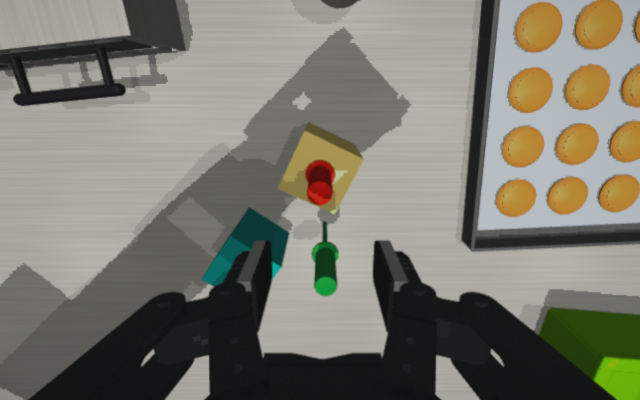

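```bash
python3 - <<'E'
from h import *
w=eyes.read_camera("wrist"); pic(w,"w1c",(270,110,370,220),5)
t=eyes.read_camera("top"); pic(t,"t1c",(415,215,465,285),8)
e=np.array(w["eye"]);print(e)
for u,v,z in [(320,191,.145),(320,177,.089)]: print(onz(w,(u,v),z))
E
```

```text
[ 0.54556216 -0.34028911  0.37805362]
[[ 0.47290059 -0.33863656  0.145     ]]
[[ 0.46885309 -0.33829107  0.089     ]]
```

View pics/w1c.png

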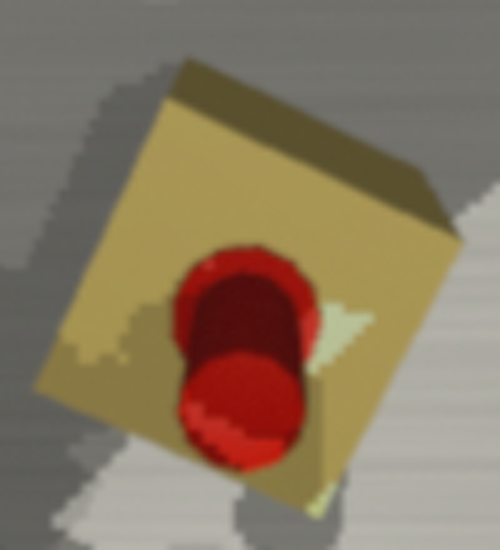

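Call:
move_arm(commands=[[0,0,0,2.5,2.8,-40,110],[0,0,0,2.5,2.8,-80,110],[0,0,0,2.5,2.8,-110,110],[0,0,0,2.5,2.8,-130,110],[0,0,0,2.5,2.8,-138,110],[0,0,0,2.5,2.8,-138,110],[0,0,0,2.5,2.8,-138,255],[0,0,0,2.5,2.8,-138,255],[0,0,0,2.5,2.8,-138,255],[0,0,0,2.5,2.8,-138,255],[0,0,0,2.5,2.8,-138,255]])

```text
time: 2.9
eef_pos: [0.4713, -0.3403, 0.1003]
tcp_rot: [0.5, 0.498, -0.501, 0.501]
contact_force: [-1.3, 0.7, 6.1]
opening: 0.218
```

```bash
python3 - <<'E'
from h import *
st=readout.get_state(); print(st["time"],st["eef_pos"],st["opening"],st["contact_force"],st["wrist_torque"])
w=eyes.read_camera("wrist"); pic(w,"w2")
E
```

```text
2.9 [ 0.4712601  -0.34031406  0.10030247] 0.21795113607919556 [-1.34716306  0.73725125  6.10903144] [ 0.00896823  0.15007809 -0.03424903]
```

View pics/w2.png

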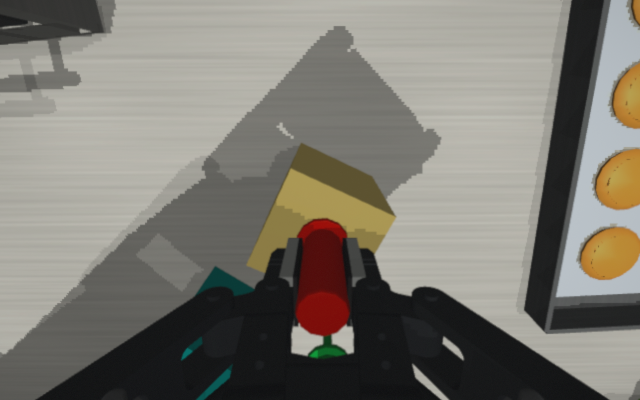

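The red pin is gripped (18.5 mm opening). In the wrist picture it sits upright between the pads at (322,280). I'll lift it.

Call:
move_arm(commands=[[0,0,0,0,0,20,255],[0,0,0,0,0,60,255],[0,0,0,0,0,100,255],[0,0,0,0,0,140,255],[0,0,0,0,0,140,255],[0,0,0,0,0,140,255]])

```text
time: 3.55
eef_pos: [0.4715, -0.3403, 0.2411]
tcp_rot: [0.5, 0.498, -0.501, 0.501]
contact_force: [0.2, 0.2, -2.7]
opening: 0.22
```

```bash
python3 - <<'E'
from h import *
st=readout.get_state(); print(st["time"],st["eef_pos"],st["opening"],st["contact_force"],st["wrist_torque"])
w=eyes.read_camera("wrist"); pic(w,"w3")
s=eyes.read_camera("scene"); pic(s,"s3",(60,60,300,320),3)
E
```

```text
3.55 [ 0.47146511 -0.34034582  0.24111347] 0.22025488187231884 [ 0.20169169  0.20328547 -2.68724141] [-0.02834365 -0.00438195 -0.00552126]
```

View pics/w3.png

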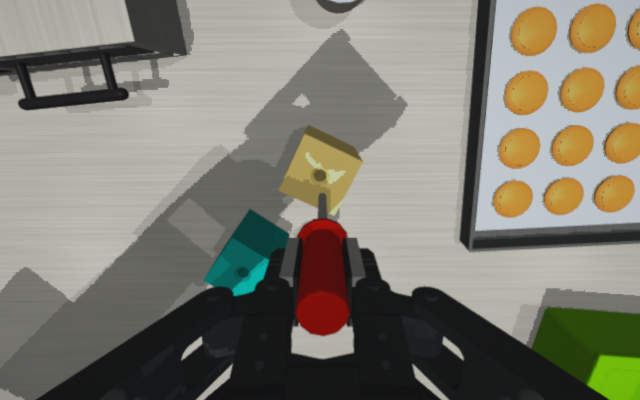

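View pics/s3.png

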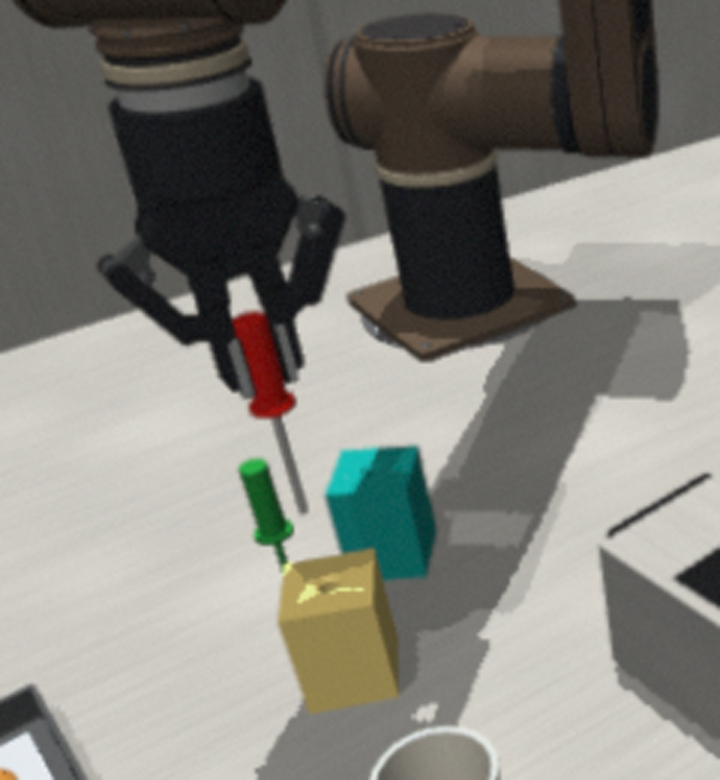

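```bash
python3 - <<'E'
from h import *
w=eyes.read_camera("wrist"); s=eyes.read_camera("scene")
pic(w,"w3c",(280,120,370,240),5); pic(s,"s3c",(140,200,190,265),8)
E
```

```text
(no output)
```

View pics/w3c.png

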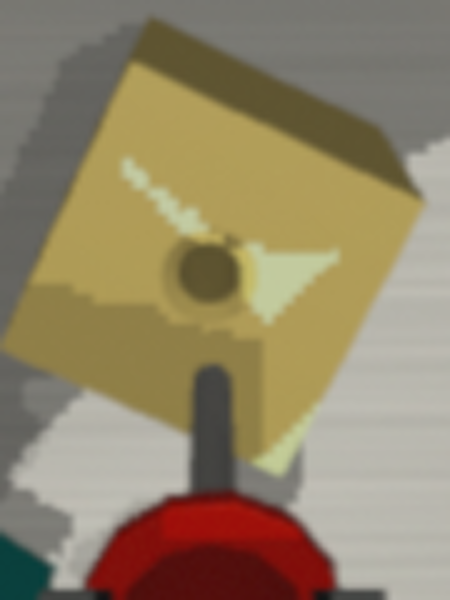

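View pics/s3c.png

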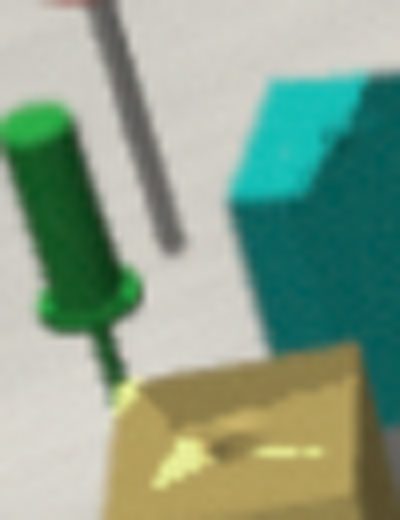

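Call:
move_arm(commands=[[0,0,0,153,353.5,5,255],[0,0,0,153,353.5,5,255],[0,0,0,153,353.5,5,255],[0,0,0,153,353.5,5,255],[0,0,0,153,353.5,5,255],[0,0,0,153,353.5,5,255],[0,0,0,153,353.5,5,255],[0,0,0,153,353.5,5,255],[0,0,0,153,353.5,5,255],[0,0,0,153,353.5,5,255],[0,0,0,153,353.5,5,255]])

```text
time: 4.85
eef_pos: [0.6227, 0.0133, 0.2414]
tcp_rot: [-0.5, -0.5, 0.501, -0.498]
contact_force: [0.2, 0.0, -0.1]
opening: 0.223
```

```bash
python3 - <<'E'
from h import *
st=readout.get_state(); print(st["time"],st["eef_pos"],st["opening"],st["contact_force"],st["wrist_torque"])
w=eyes.read_camera("wrist"); s=eyes.read_camera("scene")
pic(w,"w4c",(270,120,380,240),5); pic(s,"s4c",(310,120,400,230),5)
print(w["eye"])
E
```

```text
4.85 [0.62268556 0.01329335 0.24135243] 0.22335761794578873 [ 0.17360465  0.04430874 -0.08868735] [-0.01550942 -0.05030587 -0.03691317]
[0.70070804 0.01460999 0.38289856]
```

View pics/w4c.png

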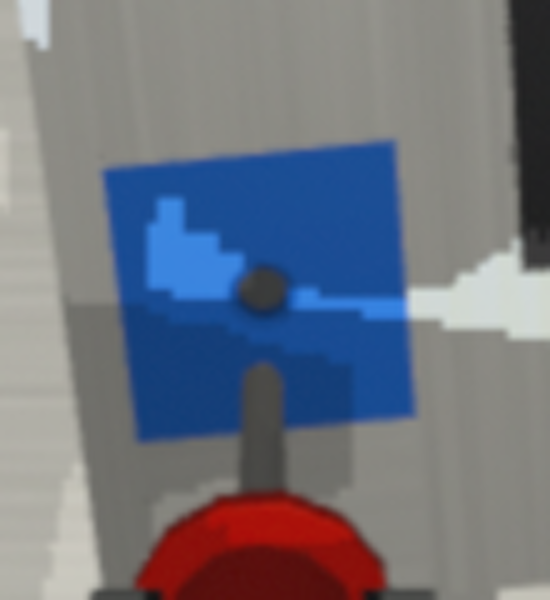

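View pics/s4c.png

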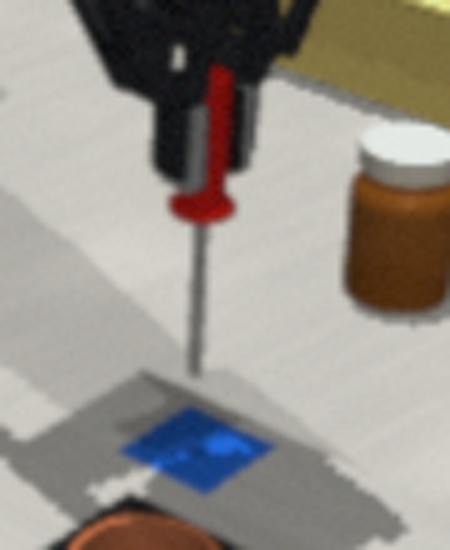

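```bash
python3 - <<'E'
from h import *
w=eyes.read_camera("wrist");t=eyes.read_camera("top"); s=eyes.read_camera("scene")
st=readout.get_state();p=st["eef_pos"]
print("hole",onz(w,(322.6,178.2),.11),"tip",onz(w,(322.8,197.2),p[2]-.0923),p)
# scene: hole + tip
print("scene tip tri",tri(w,(322.8,197.2),s,(310+195/5,120+373/5)))
b2=mask(s,(105,150,60),(125,255,255),(320,190,380,230));b=mask(t,(105,150,60),(125,255,255),(290,160,340,200))
print(cen(b2),onz(s,cen(b2),.11))
b=mask(w,(100,150,40),(125,255,255),(280,140,360,210));rc=cv2.minAreaRect(cv2.findNonZero(b));print(rc,[onz(w,q,.11)[0].round(4) for q in cv2.boxPoints(rc)],onz(w,rc[0],.11))
E
```

```text
hole [[0.62648108 0.0140418  0.11      ]] tip [[0.62260767 0.01394733 0.150335  ]] [0.62316191 0.01303042 0.242635  ]
scene tip tri (array([0.62097547, 0.01420028, 0.14417258]), np.float64(0.0009633823658933929))
[349.02845528 209.37398374] [[0.6268521  0.01068345 0.11      ]]
((321.3168640136719, 178.16831970214844), (54.13002014160156, 56.91612243652344), 84.2894058227539) [array([0.6478, 0.0413, 0.11  ]), array([ 0.6524, -0.0066,  0.11  ]), array([ 0.6042, -0.0123,  0.11  ]), array([0.5991, 0.0382, 0.11  ])] [[0.62651432 0.0151546  0.11      ]]
```

The wrist view shows the tip end at (322.8,193) and the hole at (322.6,178.2). So the tip is about 4 mm short in x and aligned in y. I'll correct that, go lower and look again.

Call:
move_arm(commands=[[0,0,0,3.5,0,-10,255],[0,0,0,3.5,0,-20,255],[0,0,0,3.5,0,-28,255],[0,0,0,3.5,0,-28,255],[0,0,0,3.5,0,-28,255]])

```text
time: 5.6
eef_pos: [0.6264, 0.0131, 0.2139]
tcp_rot: [-0.5, -0.5, 0.501, -0.498]
contact_force: [0.3, -0.5, 0.2]
opening: 0.221
```

```bash
python3 - <<'E'
from h import *
w=eyes.read_camera("wrist"); s=eyes.read_camera("scene")
st=readout.get_state(); print(st["time"],st["eef_pos"],st["opening"],st["contact_force"],st["tcp_rot"])
pic(w,"w5c",(290,150,360,220),8); pic(s,"s5c",(320,160,380,230),8)
E
```

```text
5.7 [0.62689037 0.01310296 0.21500826] 0.2193844541773676 [-0.20626775  0.34511558 -1.22236981] [-0.50086015 -0.49931363  0.50090751 -0.49891549]
```

View pics/w5c.png

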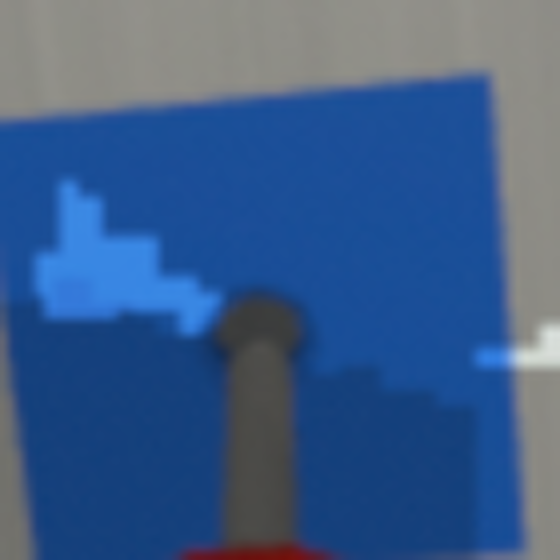

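View pics/s5c.png

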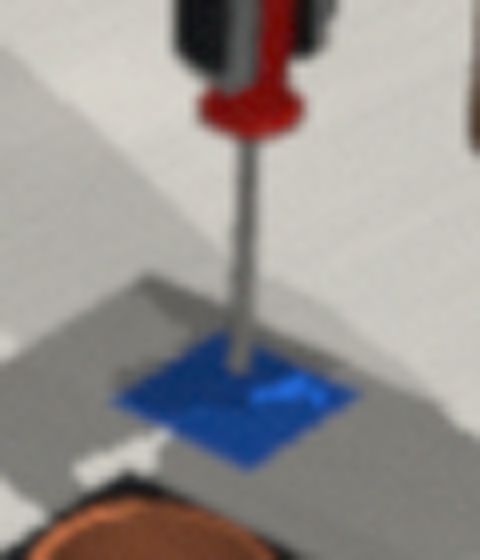

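```bash
python3 - <<'E'
from h import *
w=eyes.read_camera("wrist")
st=readout.get_state();p=st["eef_pos"]
h=onz(w,(290+259.5/8,150+334/8),.11)
for dz in (-.002,0,.002):
  q=onz(w,(290+264/8,150+340/8+4.25),p[2]-.0923+dz); print(h,q,(h-q)*1000)
print(p)
# rod axis tilt: pixel of rod at flange
E
```

```text
[[0.62690909 0.01447762 0.11      ]] [[0.62635626 0.01405844 0.12092313]] [[  0.55282874   0.41918075 -10.92312678]]
[[0.62690909 0.01447762 0.11      ]] [[0.62701905 0.01406074 0.12292313]] [[ -0.10996595   0.41687443 -12.92312678]]
[[0.62690909 0.01447762 0.11      ]] [[0.62768185 0.01406305 0.12492313]] [[ -0.77276064   0.41456811 -14.92312678]]
[0.62699107 0.01308163 0.21522313]
```

Tip and hole agree within 0.5 mm. I'll go down gently.

Call:
move_arm(commands=[[0,0,0,0,0.4,-4,255],[0,0,0,0,0.4,-7,255],[0,0,0,0,0.4,-10,255],[0,0,0,0,0.4,-13,255],[0,0,0,0,0.4,-16,255],[0,0,0,0,0.4,-19,255],[0,0,0,0,0.4,-20,255]])

```text
time: 6.45
eef_pos: [0.6267, 0.0135, 0.1946]
tcp_rot: [-0.501, -0.499, 0.501, -0.499]
contact_force: [1.1, 0.6, -0.7]
opening: 0.216
```

```bash
python3 - <<'E'
from h import *
w=eyes.read_camera("wrist"); 
for i in range(3):
  eyes.read_camera("top"); st=readout.get_state(); print(st["time"],st["eef_pos"],st["opening"],st["contact_force"],st["wrist_torque"])
pic(w,"w6c",(290,150,360,220),8)
E
```

```text
6.55 [0.62685336 0.01348203 0.1949042 ] 0.22504432001499936 [-0.02042182 -0.45109375 -0.82680968] [-0.00360921 -0.0206458   0.03497477]
6.6 [0.62695538 0.01346563 0.19514424] 0.22138664077816206 [-0.76065314  0.54088788 -1.50302103] [-0.00258081  0.07767466 -0.01607342]
6.65 [0.6269612  0.01345803 0.19527035] 0.22214332773269255 [-0.60515935  0.57698705 -0.84373186] [-0.00085331  0.06748745 -0.00943304]
```

View pics/w6c.png

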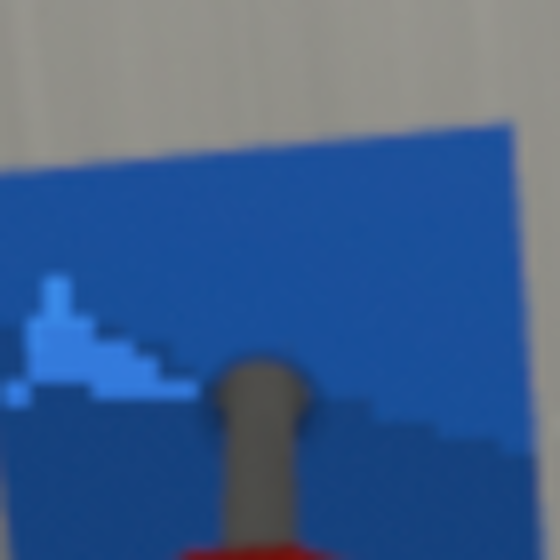

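Call:
move_arm(commands=[[0,0,0,0,0,-2,255],[0,0,0,0,0,-4,255],[0,0,0,0,0,-7,255],[0,0,0,0,0,-10,255],[0,0,0,0,0,-12,255],[0,0,0,0,0,-14,255],[0,0,0,0,0,-14,255]])

```text
time: 7.35
eef_pos: [0.6268, 0.0135, 0.1808]
tcp_rot: [-0.501, -0.499, 0.501, -0.499]
contact_force: [0.4, 0.3, -0.9]
opening: 0.217
```

Call:
move_arm(commands=[[0,0,0,0,0,-2,255],[0,0,0,0,0,-4,255],[0,0,0,0,0,-6,255],[0,0,0,0,0,-6,255]])

```text
time: 7.75
eef_pos: [0.6273, 0.0134, 0.1763]
tcp_rot: [0.501, 0.499, -0.501, 0.499]
contact_force: [-1.5, 0.1, 3.8]
opening: 0.22
```

```bash
cat > look.py <<'E'
from h import *
import sys
t=eyes.read_camera("top"); f=[]
for i in range(2):
  st=readout.get_state(); f.append(st["contact_force"]); eyes.read_camera("scene")
print(st["time"],st["eef_pos"],np.mean(f,0),st["opening"])
pic(t,sys.argv[1],(290,150,410,260),5)
E
python3 look.py t7
```

```text
7.85 [0.62733976 0.01341453 0.17627772] [-1.09404655 -0.52613158  5.44435196] 0.2211161215147653
```

View pics/t7.png

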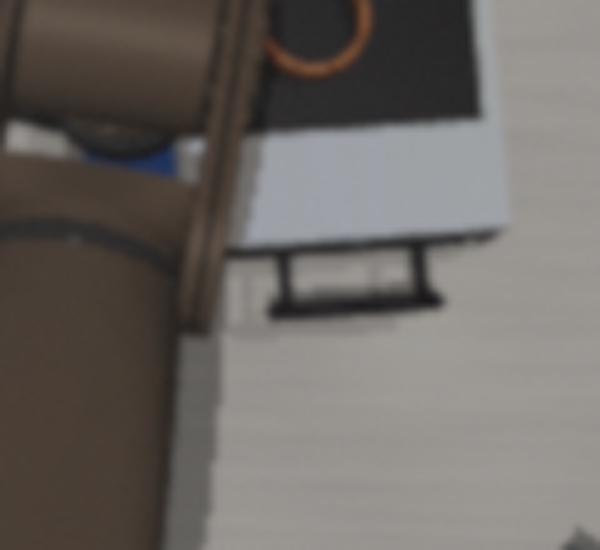

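The force is about 5.4 N and the tray is still shut (handle at crop (356,303)). I'll press a little further.

Call:
move_arm(commands=[[0,0,0,0,0,-1,255],[0,0,0,0,0,-2,255],[0,0,0,0,0,-2,255]])

```text
time: 8.2
eef_pos: [0.6274, 0.0134, 0.1752]
tcp_rot: [0.501, 0.499, -0.501, 0.499]
contact_force: [-2.2, 0.3, 6.2]
opening: 0.221
```

```bash
python3 look.py t8
```

```text
8.3 [0.62744727 0.01341862 0.17522646] [-2.36437741 -0.0760507   5.77885083] 0.22165266308272336
```

View pics/t8.png

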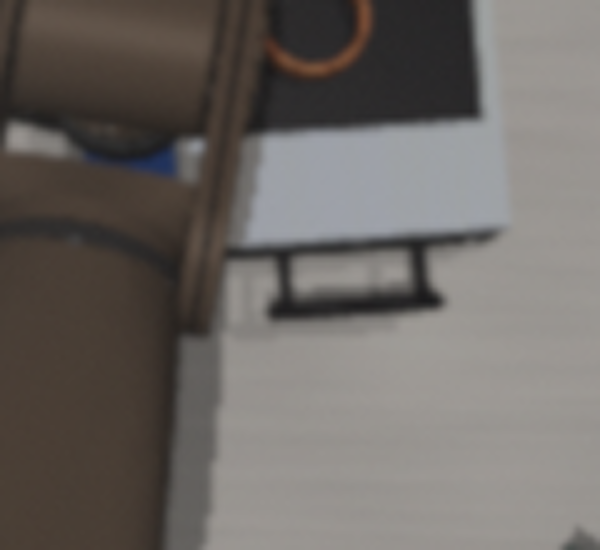

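Call:
move_arm(commands=[[0,0,0,-1,0,-1.5,255],[0,0,0,-1,0,-3,255],[0,0,0,-1,0,-3,255]])

```text
time: 8.65
eef_pos: [0.6268, 0.0133, 0.1725]
tcp_rot: [0.501, 0.498, -0.5, 0.5]
contact_force: [-0.9, -0.1, 3.2]
opening: 0.223
```

```bash
python3 look.py t9; python3 - <<'E'
from h import *
w=eyes.read_camera("wrist");pic(w,"w9c",(270,130,380,320),4)
E
```

```text
8.75 [0.62676761 0.01329102 0.17240555] [ 0.02208953 -0.2997491   3.05318719] 0.21994966542870004
```

View pics/w9c.png

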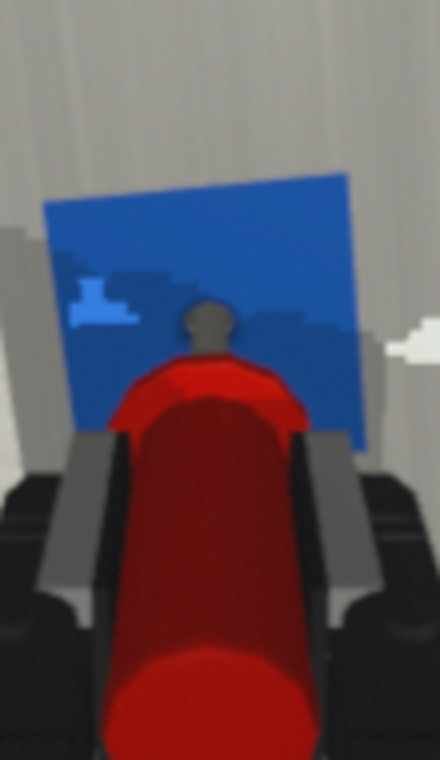

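View pics/t9.png

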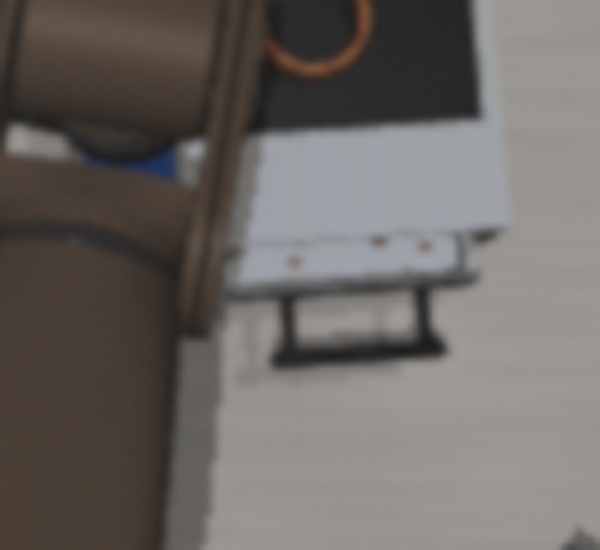

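The catch tripped: in the top view the handle has moved to crop (358,353) and the tray shows, with a peak force around 6 N. I'll withdraw and return to above the stand.

Call:
move_arm(commands=[[0,0,0,0,0,10,255],[0,0,0,0,0,30,255],[0,0,0,0,0,55,255],[0,0,0,0,0,75,255],[0,0,0,0,0,75,255]])

```text
time: 9.35
eef_pos: [0.6283, 0.0132, 0.2509]
tcp_rot: [0.503, 0.497, -0.499, 0.501]
contact_force: [0.2, -0.2, 0.1]
opening: 0.222
```

Call:
move_arm(commands=[[0,0,0,-155.5,-353.6,-3,255],[0,0,0,-155.5,-353.6,-3,255],[0,0,0,-155.5,-353.6,-3,255],[0,0,0,-155.5,-353.6,-3,255],[0,0,0,-155.5,-353.6,-3,255],[0,0,0,-155.5,-353.6,-3,255],[0,0,0,-155.5,-353.6,-3,255],[0,0,0,-155.5,-353.6,-3,255],[0,0,0,-155.5,-353.6,-3,255],[0,0,0,-155.5,-353.6,-3,255]])

```text
time: 10.35
eef_pos: [0.4719, -0.3404, 0.2461]
tcp_rot: [0.503, 0.497, -0.499, 0.5]
contact_force: [-0.1, 0.5, -1.2]
opening: 0.22
```

```bash
python3 - <<'E'
from h import *
w=eyes.read_camera("wrist");w=eyes.read_camera("wrist")
st=readout.get_state(); print(st["time"],st["eef_pos"],st["opening"],st["contact_force"],st["tcp_rot"])
pic(w,"w10c",(270,120,380,250),5)
E
```

```text
10.45 [ 0.4728353  -0.33915351  0.24674914] 0.22334427529991913 [-0.73063454 -0.47194566 -1.54735335] [ 0.50266132  0.49786651 -0.49863214  0.50082584]
```

View pics/w10c.png

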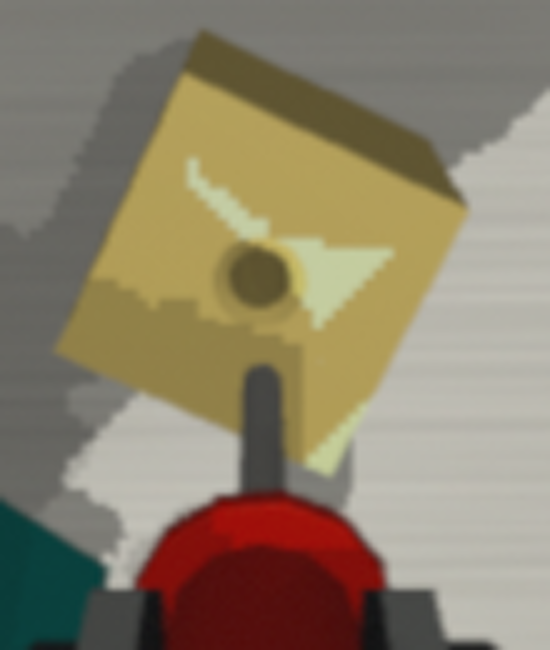

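```bash
python3 - <<'E'
from h import *
w=eyes.read_camera("wrist")
p=readout.get_state()["eef_pos"]
h=onz(w,(270+259/5,120+275/5),.085); q=onz(w,(270+262/5,120+365/5+4.2),p[2]-.0923)
print(h,q,(h-q)*1000,p)
E
```

```text
[[ 0.47302143 -0.33708222  0.085     ]] [[ 0.47330864 -0.33767346  0.15477491]] [[ -0.28720482   0.59124347 -69.77490644]] [ 0.47308501 -0.33898226  0.24707491]
```

Call:
move_arm(commands=[[0,0,0,-0.5,0.5,-30,255],[0,0,0,-0.5,0.5,-55,255],[0,0,0,-0.5,0.5,-62,255],[0,0,0,-0.5,0.5,-68,255],[0,0,0,-0.5,0.5,-74,255],[0,0,0,-0.5,0.5,-78,255],[0,0,0,-0.5,0.5,-78,255]])

```text
time: 11.2
eef_pos: [0.4727, -0.3385, 0.1693]
tcp_rot: [0.502, 0.498, -0.498, 0.501]
contact_force: [0.2, 0.4, -0.6]
opening: 0.222
```

```bash
python3 - <<'E'
from h import *
w=eyes.read_camera("wrist");w=eyes.read_camera("wrist")
st=readout.get_state(); print(st["time"],st["eef_pos"],st["opening"],st["contact_force"],st["tcp_rot"])
pic(w,"w11c",(270,120,380,250),5)
E
```

```text
11.3 [ 0.47286907 -0.33881756  0.16979782] 0.22327407778923833 [ 0.2298617   0.42585981 -1.28021526] [ 0.50243564  0.49739546 -0.49853105  0.50162035]
```

View pics/w11c.png

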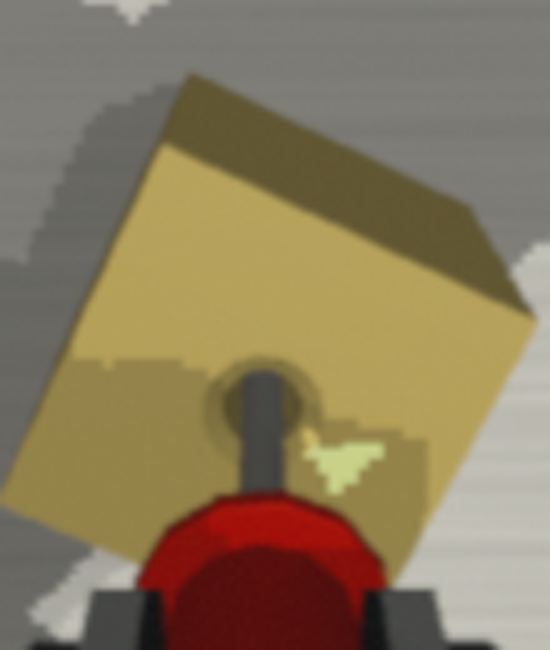

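The rod is in the stand's hole at crop (262,400), and there's no contact force. Lowering.

Call:
move_arm(commands=[[0,0,0,0,0,-12,255],[0,0,0,0,0,-25,255],[0,0,0,0,0,-38,255],[0,0,0,0,0,-50,255],[0,0,0,0,0,-58,255],[0,0,0,0,0,-63,255],[0,0,0,0,0,-66,255],[0,0,0,0,0,-66,255]])

```text
time: 12.1
eef_pos: [0.4729, -0.3388, 0.1035]
tcp_rot: [0.502, 0.498, -0.499, 0.502]
contact_force: [-0.3, -0.1, -0.6]
opening: 0.219
```

```bash
python3 - <<'E'
from h import *
w=eyes.read_camera("wrist");s=eyes.read_camera("scene")
st=readout.get_state(); print(st["time"],st["eef_pos"],st["opening"],st["contact_force"],st["tcp_rot"])
pic(w,"w12c",(250,120,400,300),4);pic(s,"s12c",(110,180,230,310),5)
E
```

```text
12.2 [ 0.47318119 -0.33910315  0.10430445] 0.21604605607102176 [ 0.72883969  0.87218798 -1.61969572] [ 0.50241383  0.49704169 -0.49853394  0.50198986]
```

View pics/s12c.png

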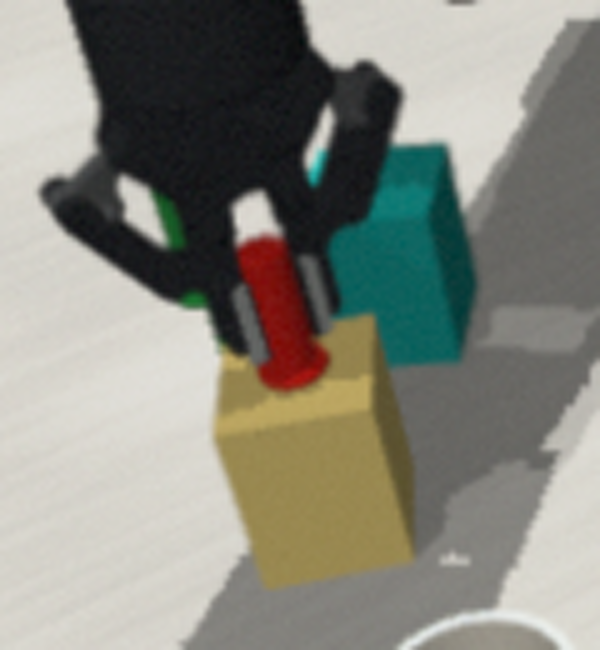

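Call:
move_arm(commands=[[0,0,0,0,0,-2,255],[0,0,0,0,0,-4,255],[0,0,0,0,0,-4,255]])

```text
time: 12.5
eef_pos: [0.4733, -0.3392, 0.1004]
tcp_rot: [0.502, 0.497, -0.499, 0.502]
contact_force: [0.1, 0.6, -0.9]
opening: 0.219
```

Call:
move_arm(commands=[[0,0,0,0,0,0,110],[0,0,0,0,0,0,110],[0,0,0,0,0,0,110],[0,0,0,0,0,0,110],[0,0,0,0,0,0,110],[0,0,0,0,0,0,110]])

```text
time: 13.1
eef_pos: [0.4733, -0.3392, 0.1005]
tcp_rot: [0.502, 0.497, -0.499, 0.502]
contact_force: [0.1, 0.4, -0.2]
opening: 0.569
```

```bash
python3 - <<'E'
from h import *
w=eyes.read_camera("wrist");s=eyes.read_camera("scene")
st=readout.get_state(); print(st["time"],st["eef_pos"],st["opening"],st["contact_force"],st["tcp_rot"])
pic(w,"w13c",(220,120,420,380),3);pic(s,"s13c",(110,180,230,310),5)
E
```

```text
13.2 [ 0.47330846 -0.33921961  0.10041321] 0.5690391325230245 [-0.89066707  0.29422291  0.41609731] [ 0.50243496  0.49682965 -0.49851934  0.50219307]
```

View pics/s13c.png

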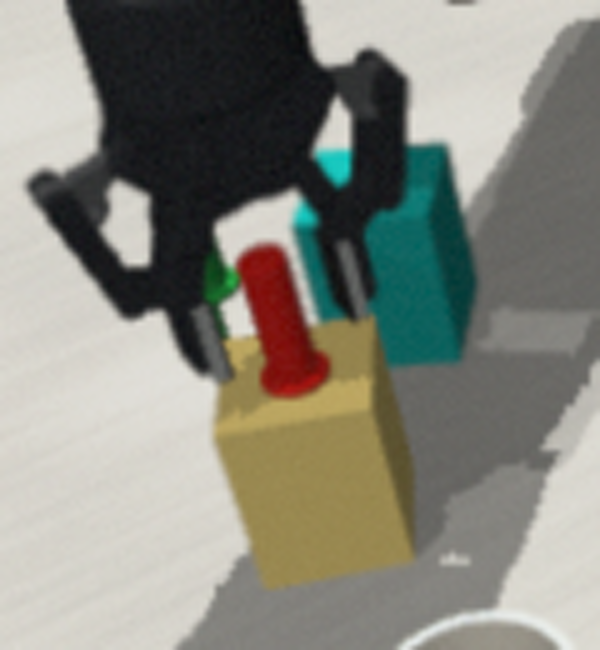

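View pics/w13c.png

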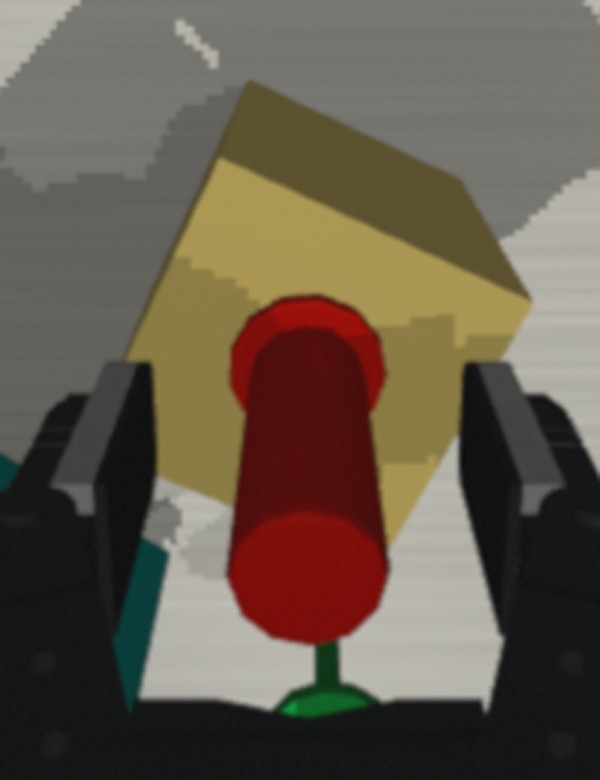

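The pin is standing in its stand, released. I'll raise the arm and measure the handle.

Call:
move_arm(commands=[[0,0,0,0,0,40,110],[0,0,0,0,0,80,110],[0,0,0,0,0,100,110],[0,0,0,0,0,100,110]])

```text
time: 13.6
eef_pos: [0.4751, -0.341, 0.2052]
tcp_rot: [0.502, 0.494, -0.499, 0.505]
contact_force: [0.8, 0.7, 0.7]
opening: 0.569
```

```bash
python3 - <<'E'
from h import *
t=eyes.read_camera("top")
st=readout.get_state(); print(st["time"],st["eef_pos"],st["qpos"])
pic(t,"t14",(300,180,400,240),8)
m=cv2.inRange(hsv(t),(0,0,0),(180,255,80)); k=np.zeros_like(m);k[216:227,338:385]=1;m*=k
print(cen(m),cv2.boundingRect(m),cv2.minAreaRect(cv2.findNonZero(m)))
for q in [(345,222),(378.6,220),(361.8,221.2)]: print(onz(t,q,.079))
E
```

```text
13.65 [ 0.47406886 -0.33996269  0.20240838] [-0.79841172  0.10487755  1.84152644  0.00610762  1.18349147  0.77200612]
[360.89940828 222.53846154] (345, 216, 34, 11) ((361.5, 221.0), (10.0, 33.0), 90.0)
[[ 0.50873721 -0.07239922  0.079     ]]
[[ 0.51683871 -0.16584476  0.079     ]]
[[ 0.51223691 -0.11908338  0.079     ]]
```

View pics/t14.png

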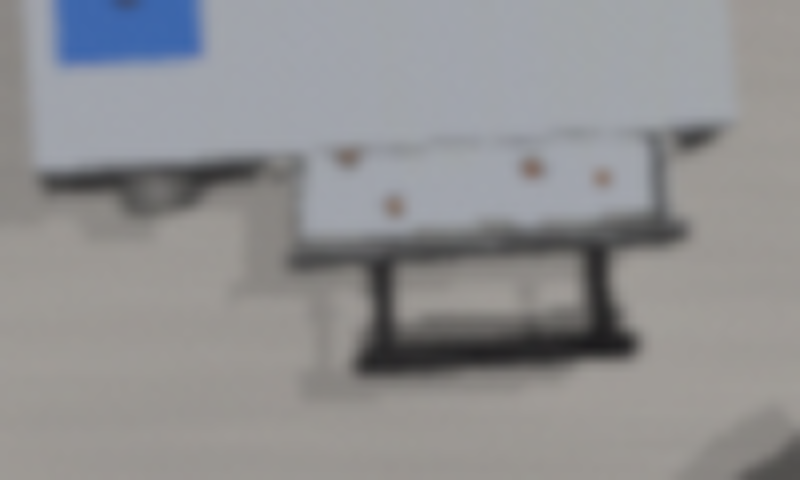

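```bash
python3 - <<'E'
from h import *
t=eyes.read_camera("top")
for q in [(357/8+300,362/8+180),(637/8+300,343/8+180),(497/8+300,353/8+180)]: print(onz(t,q,.080))
E
```

```text
[[ 0.49965563 -0.0715132   0.08      ]]
[[ 0.50887852 -0.16870563  0.08      ]]
[[ 0.50409958 -0.12005745  0.08      ]]
```

```bash
python3 - <<'E'
from h import *
st=readout.get_state(); a=np.radians(5.5); z=np.array([np.cos(a),np.sin(a),0]);x=np.array([0,0,-1.]);y=np.cross(z,x)
Rd=R.from_matrix(np.c_[x,y,z]); print((Rd*R.from_quat(st["tcp_rot"]).inv()).as_rotvec(), np.array([.504,-.12,.2])-st["eef_pos"])
E
```

```text
[-0.00661863  0.00843842  1.6686582 ] [ 0.03076517  0.21909636 -0.0002395 ]
```

Call:
move_arm(commands=[[-0.007,0.008,1.669,0,50,0,165],[-0.007,0.008,1.669,10,100,0,165],[-0.007,0.008,1.669,20,150,0,165],[-0.007,0.008,1.669,31,200,0,165],[-0.007,0.008,1.669,31,219,0,165],[-0.007,0.008,1.669,31,219,0,165],[-0.007,0.008,1.669,31,219,0,165],[-0.007,0.008,1.669,31,219,0,165],[-0.007,0.008,1.669,31,219,0,165],[-0.007,0.008,1.669,31,219,0,165],[-0.007,0.008,1.669,31,219,0,165],[-0.007,0.008,1.669,31,219,0,165]])

```text
time: 14.9
eef_pos: [0.503, -0.1196, 0.1977]
tcp_rot: [-0.034, 0.707, 0.035, 0.705]
contact_force: [1.1, -0.3, -1.3]
opening: 0.353
```

```bash
python3 - <<'E'
from h import *
s=eyes.read_camera("scene");w=eyes.read_camera("wrist")
st=readout.get_state(); print(st["time"],st["eef_pos"],st["opening"],R.from_quat(st["tcp_rot"]).as_matrix().round(3))
pic(w,"w15"); print(proj(w,[[.504,-.12,.08],st["eef_pos"]]))
m=R.from_quat(st["tcp_rot"]).as_matrix()
print("pred bar ends", proj(w,[[.4997,-.0715,.08],[.5089,-.1687,.08]]))
E
```

```text
15.0 [ 0.5033835  -0.11974986  0.19848059] 0.3537962801285933 [[-0.002 -0.094  0.996]
 [ 0.001  0.996  0.094]
 [-1.     0.002 -0.002]]
[[322.56387095 188.91970499]
 [320.8164651  258.81010654]]
pred bar ends [[322.9734773  129.69332813]
 [322.85572143 242.40851728]]
```

View pics/w15.png

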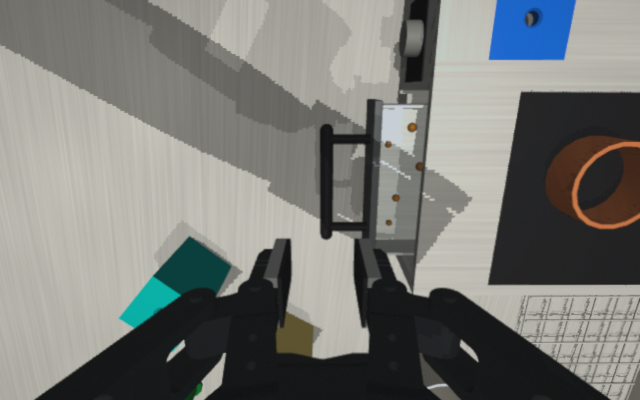

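The wrist view shows the bar at u≈326 from v≈125 to 238, which is about 2–3 mm further in +x. I'll descend around the middle of the bar with the fingers about 26 mm open.

Call:
move_arm(commands=[[0,0,0,2.2,0,-40,178],[0,0,0,2.2,0,-75,178],[0,0,0,2.2,0,-100,178],[0,0,0,2.2,0,-120,178],[0,0,0,2.2,0,-134,178],[0,0,0,2.2,0,-140,178],[0,0,0,2.2,0,-140,178]])

```text
time: 15.7
eef_pos: [0.5052, -0.1196, 0.0578]
tcp_rot: [-0.032, 0.708, 0.034, 0.705]
contact_force: [-0.1, 0.2, 0.1]
opening: 0.304
```

```bash
python3 - <<'E'
from h import *
w=eyes.read_camera("wrist")
st=readout.get_state(); print(st["time"],st["eef_pos"],st["opening"],st["contact_force"],st["wrist_torque"])
pic(w,"w16")
E
```

```text
15.75 [ 0.50585725 -0.11989341  0.05875789] 0.30393327788743746 [-0.04969708 -0.34410149 -0.20972013] [ 0.01930553 -0.05449354  0.07788588]
```

View pics/w16.png

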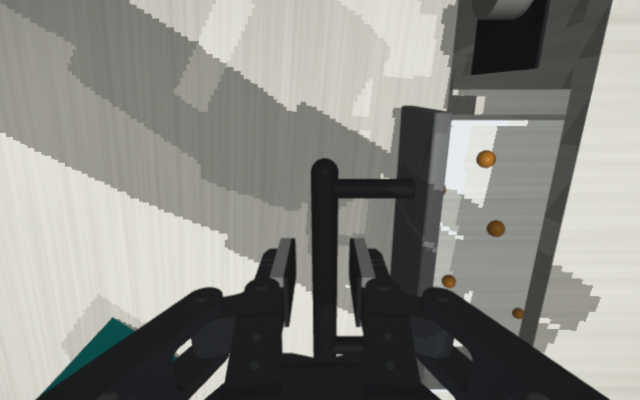

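Call:
move_arm(commands=[[0,0,0,0,0,0,255],[0,0,0,0,0,0,255],[0,0,0,0,0,0,255],[0,0,0,0,0,0,255],[0,0,0,0,0,0,255]], newtons=35)

```text
time: 16.25
eef_pos: [0.5068, -0.1203, 0.06]
tcp_rot: [-0.033, 0.706, 0.033, 0.706]
contact_force: [-0.3, 0.3, 6.1]
opening: 0.111
```

Call:
move_arm(commands=[[0,0,0,-10,-1,0,255],[0,0,0,-20,-2,0,255],[0,0,0,-30,-3,0,255],[0,0,0,-40,-4,0,255],[0,0,0,-50,-5,0,255],[0,0,0,-60,-5.8,0,255],[0,0,0,-65,-6.2,0,255],[0,0,0,-65,-6.2,0,255]])

```text
time: 17.05
eef_pos: [0.4406, -0.1266, 0.06]
tcp_rot: [-0.033, 0.707, 0.033, 0.706]
contact_force: [-1.4, 0.6, 3.2]
opening: 0.104
```

Call:
move_arm(commands=[[0,0,0,-3,-0.3,0,255],[0,0,0,-6,-0.6,0,255],[0,0,0,-8,-0.8,0,255],[0,0,0,-8,-0.8,0,255]])

```text
time: 17.45
eef_pos: [0.4326, -0.1274, 0.0601]
tcp_rot: [-0.033, 0.707, 0.033, 0.706]
contact_force: [2.5, 1.0, 1.0]
opening: 0.114
```

Call:
move_arm(commands=[[0,0,0,-2,-0.2,0,255],[0,0,0,-4,-0.4,0,255],[0,0,0,-4,-0.4,0,255]])

```text
time: 17.75
eef_pos: [0.4326, -0.1275, 0.0602]
tcp_rot: [-0.032, 0.702, 0.032, 0.71]
contact_force: [16.4, 4.7, -9.9]
opening: 0.108
```

The stop is reached: force rose to 16 N with no further motion. I'll release and rise.

Call:
move_arm(commands=[[0,0,0,0,0,0,255],[0,0,0,0,0,0,178],[0,0,0,0,0,0,178],[0,0,0,0,0,0,178],[0,0,0,0,0,0,178]])

```text
time: 18.25
eef_pos: [0.4322, -0.1275, 0.0599]
tcp_rot: [-0.032, 0.703, 0.032, 0.71]
contact_force: [-0.9, 0.1, 0.3]
opening: 0.304
```

```bash
python3 - <<'E'
from h import *
w=eyes.read_camera("wrist")
st=readout.get_state(); print(st["time"],st["eef_pos"],st["opening"],st["contact_force"],st["wrist_torque"],st["tcp_rot"])
pic(w,"w17")
E
```

```text
18.3 [ 0.43229723 -0.12750389  0.06000598] 0.30568479345911415 [-0.18815652 -0.54734757 -0.17216302] [-0.0119216   0.05576545 -0.01466804] [-0.03180213  0.7026496   0.03166047  0.71011955]
```

View pics/w17.png

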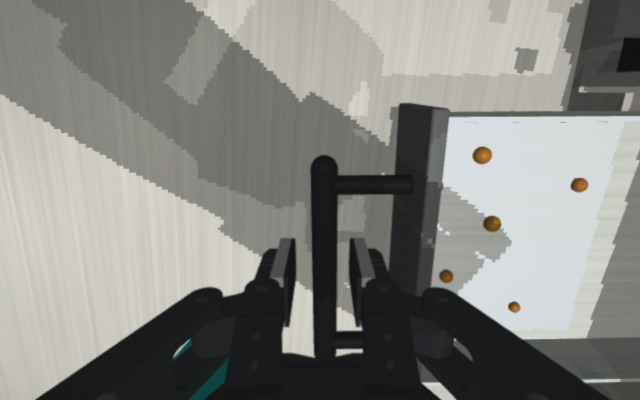

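Call:
move_arm(commands=[[0,0,0,0,0,20,178],[0,0,0,0,0,50,178],[0,0,0,0,0,90,178],[0,0,0,0,0,130,178],[0,0,0,0,0,170,178],[0,0,0,0,0,170,178]])

```text
time: 18.9
eef_pos: [0.4353, -0.1293, 0.2371]
tcp_rot: [-0.034, 0.699, 0.029, 0.714]
contact_force: [0.2, -0.0, 0.2]
opening: 0.302
```

```bash
python3 - <<'E'
from h import *
w=eyes.read_camera("wrist");s=eyes.read_camera("scene");t=eyes.read_camera("top")
st=readout.get_state(); print(st["time"],st["eef_pos"],st["opening"],st["contact_force"])
pic(w,"w18");pic(s,"s18");pic(t,"t18",(270,90,470,290),3)
E
```

```text
19.05 [ 0.43179576 -0.12731986  0.22926919] 0.29931362216992735 [ 1.00039205 -0.14367979 -0.66876819]
```

View pics/t18.png

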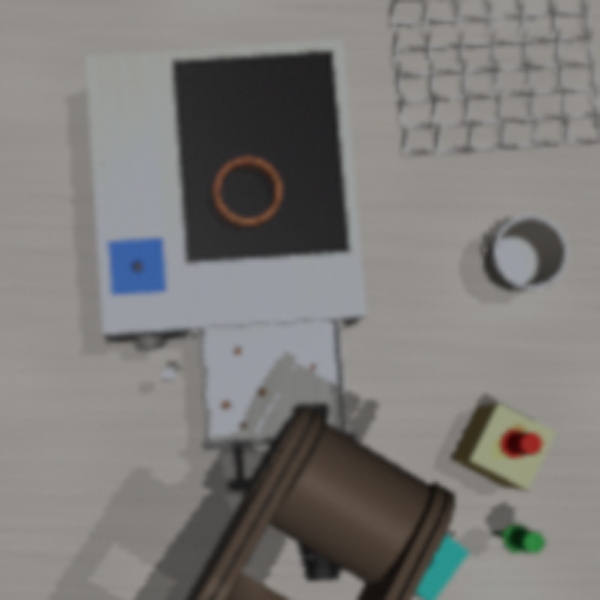

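View pics/s18.png

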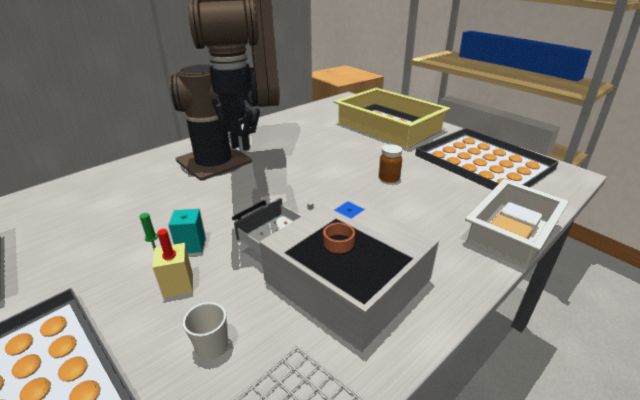

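View pics/w18.png

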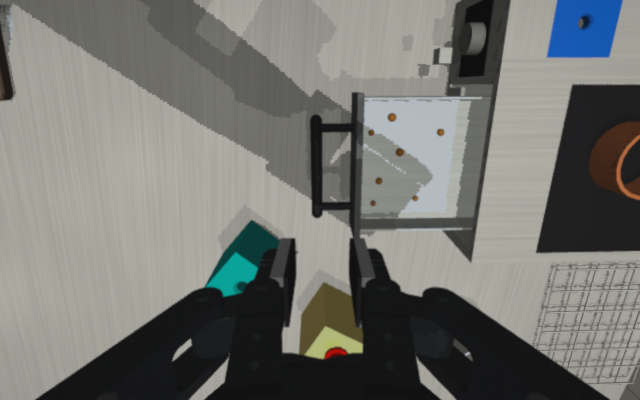

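```bash
python3 - <<'E'
from h import *
t=eyes.read_camera("top");w=eyes.read_camera("wrist")
sh=onz(t,(290+162/3,90+366/3),.08)[0]; now=onz(t,(270+227/3,90+487/3),.08)[0]
print(sh,now,np.dot((sh-now)[:2],[.9954,.0958]))
a,b=onz(w,[(316,121),(317,212)],.08); print("wrist bar",a,b,(a+b)/2)
d=R.from_euler('z',5.5,degrees=True).inv().apply((a+b)/2-np.array([.702,-.0642,0])); print("bar in plate frame",d,"out",-d[0]-.165)
r=mask(t,(0,150,60),(6,255,255),(420,220,470,260))|mask(t,(174,150,60),(180,255,255),(420,220,470,260));print("red",cen(r))
st=readout.get_state();print(st["time"],st["eef_pos"],st["contact_force"])
E
```

```text
[ 0.53642288 -0.0689202   0.08      ] [ 0.42500509 -0.07615369  0.08      ] 0.11159823917696785
wrist bar [ 0.42333237 -0.07542452  0.08      ] [ 0.43134757 -0.15977866  0.08      ] [ 0.42733997 -0.11760159  0.08      ]
bar in plate frame [-0.27851387 -0.02683074  0.08      ] out 0.11351386748711725
red [443.18309859 237.66197183]
19.15 [ 0.43122622 -0.1270099   0.22789565] [-0.07046998  0.57610156  0.25985451]
```

```bash
python3 -c "
from plant import ctrl
print(ctrl.sign_off())"
```

```text
the job is handed in; nothing more can be done
None
```

The job is done and handed in at about 19 s. The catch tripped, the red pin is back in its cream stand and released, and the tray is drawn out to its stop.

- **Pin:** I pushed the rod through the blue square's hole, and the catch gave at about 6 N, the highest force I read while pressing. The last scene and top views show the pin standing upright in the cream stand.
- **Tray:** It first sprang out about 30 mm. I then pinched the handle and pulled until the force rose to 16 N with no further movement. My last checks put the tray 112 mm out by the top camera and 114 mm by the wrist camera, against a stop of 110 mm; that gap is about the calibration error.
- **Everything else:** The jar, cup, cutter and look-alikes stand where they were in the last pictures; I compared them by eye only. The gripper is clear of everything.

The wrist and top cameras disagreed by 2–3 mm on the pin and handle. I aligned the rod to the hole in the wrist view alone to avoid that error. There was a side force of up to about 2.4 N while pressing, so I shifted the pin 1 mm before the last push.

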